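# Take the used filters out of the bench dust extraction

### The arm

A 6-joint arm with a two-finger parallel gripper is mounted at the origin on a cart in front of the work surface, level with it; the furniture and walls round the work are solid. World frame = base frame: x ahead of the robot, y to its left, z up, the work surface at z = 0. Lengths are in m, angles in rad, forces in N, time in s.
With the tool pointing down it reaches from about 0.375 to 0.9 m from the base axis. Payload 3.1 kg.
Tool frame: the origin (TCP) lies midway between the tips of the shut fingers; the grasp point (between the pads) lies 19 mm behind it; z points along the fingers, y is the line along which they close (so a half turn about z gives the same grasp; the last joint's range is limited). The gripper opens to 87 mm and grips with 3 to 60 N. Pads are 19 mm wide; open, the fingers measure 117 mm over their backs; the gripper's body (75 mm by 190 mm) begins 51 mm behind the grasp point.
Start: joints at [-1.321, 0.527, 1.433, -0, 1.181, -0.178], TCP at [0.259, -0.569, 0.183] pointing down, gripper open.
Joint ranges: [-3.08, 3.08], [-0.75, 2.2], [0.22, 2.44], [-1.43, 4.57], [0, 2.65], [-2.85, 2.85]. Speed limits (rad/s): [2.79, 2.79, 3.14, 3.14, 3.14, 3.14].

### API

Orientations are given as a unit quaternion [x, y, z, w].
In Python, from rig import get_obs, cams, job gives the robot as it stands.
- The arm moves only by the tool servo_tool, never from a script. Its argument "moves" is text: rows parted by semicolons, each of 5 numbers parted by spaces: the shift along the tool's x, y, z in m, then the turn about the tool's z in degrees, then the finger opening in m, from 0 to 0.087. In form: dx dy dz spin claw; .... A call has 1 to 10 rows; each row is the pose to reach, as a shift and turn from the pose commanded when the call began, along the tool's axes at that moment; what a row does not reach only later rows make up. A row lasts 1/12 s, in which the tool goes at most 41.7 mm and 7.16 degrees, less where a joint would pass 70% of its speed; a pose out of reach is approached as far as the arm can. A call with a gripper value outside its range is refused whole. The fingers move at their own pace and stop on an object; "grip_force" is the grip in N (left out, the last holds). Time passes only in rows, so rows that repeat a pose let the fingers close. It gives the time, the measured TCP pose, the force, the opening and the grip force at its end, in the units of the state.
- get_obs(): the state, without advancing time (a new reading comes with each control period).
- cams.camera(name): name is "scene" or "top" or "wrist"; returns the picture (400x640x3 uint8, blue, green, red); there is no depth.
- cams.camera_model(name): a dict with "fx", "fy", "cx", "cy" (pixels), "R" (3x3) and "t" (3): a world point X has camera coordinates R X + t. Camera axes: x right, y down, z forward; pixel columns grow to the right and rows downward; lengths in m; the calibration is good to about 2 mm. A picture is of the moment at which its call begins: read the wrist's pose just before it. camera_model takes no time and is no camera call; for the wrist camera it gives the pose at the moment of the call.
- job.hand_in(): hands the job in; it is judged then, once.
The state is a dict: "time": time; "q": joint angles; "joint_velocities": joint speeds; "joint_torque": joint torques, N m; "position": TCP position; "tool_rot": TCP orientation; "ft_force": force on the tool from outside, world axes, zero at the start; "moment": the same for the moment, N m; "grip_width": finger opening in m; "grip_force": force on a finger pad.
Only numpy, scipy, OpenCV 4.12 (cv2) and the standard library are available. Lean on these libraries where they do the work, as an engineer would, in place of code of your own. Each camera call takes 0.05 s, during which the arm holds its last target. There are 200 camera calls.

### The job

The bench's filter box needs its used filter panels washed: turn the isolator handle to off first, then swing aside the tab that holds each filter panel, lift the panel out and lay it flat in the wash tray, side by side, until no panel is left in the box. Leave every tab turned back straight across its empty bay and the isolator off, and do not disturb the other things on the bench.

Things in the scene. Friction and masses are not known exactly. Their poses are not given: they have to be found in the camera images.
- filter_box: Grey filter box fixed to the bench right of the middle, 270 mm long (x, roughly away from the robot) x 122 mm, top at z = 50 mm. Origin on its underside below the middle bay's centre (box y from -49 to +73 mm). Bays 74 x 84 mm, 10 mm deep (floor z = 40 mm), at x = -86, 0, +86 mm, y = 0; each has a swing tab on the +y rail, pivot at y = +58 mm at the bay's x.
- isolator_box: Grey rotary isolator fixed to the bench in the middle, beyond the low round turntable: box 76 x 76 mm, 40 mm high, steel disc on top to 46 mm, handle above it. Origin at the centre of its underside; the handle turns about the vertical axis through it.
- isolator (a joint): Angle of the black isolator handle: 0 = ON (bar along the box's x, towards the small dash), 1.571 = OFF (bar along the box's y, towards the dot), growing anticlockwise seen from above, with hard stops at both. It has detents: at most 0.12 N m is needed against them, and it snaps by itself to whichever end is nearer, mid-way at 0.785.
- isolator_grip (a point): Centre of the handle's bar, on its axis, 64.5 mm above the bench. The bar is 56 mm long (x of this point), 13 mm thick (y) and 24 mm high, 12 mm above and below this point.
- wash_tray: Open plain steel wash tray, loose, 0.7 kg, 200 mm (its x) x 205 mm (its y), 24 mm high, walls and floor 4 mm thick; on the bench at the left. Origin at the centre of its underside, z up; there is room for four panels side by side, two by two, their x along its x.
- pin_vise: Loose bystander: pin vise with a wooden handle, 80 x 10 mm, lying at the right. Leave alone.
- blue_cap: Loose bystander: blue cap, 31 mm across, 24 mm high, in front of the turntable. Leave alone.
- loupe: Loose bystander: small white loupe, 26 mm, 14 mm high, right of the filter box. Leave alone.
- grip_a (a point): Filter panel, at first seated in the bay nearest the robot (box x = -86 mm), or absent (None): 70 (its x) x 80 mm, 10 mm thick, 90 g, with an upright grip strip on its middle 10 mm thick (x), 36 mm long (y), 20 mm high. The point is the strip's centre, 20 mm above the panel's underside, z up: at z = 60 mm when seated (axes along the box's), 24 mm above the tray's underside when flat in the tray.
- tab_a (a joint): Steel swing tab of the bay nearest the robot (box x = -86 mm): 0 = straight across the bay's edge (pointing to the box's -y), positive anticlockwise from above, stops at -1.65 and +1.65, stays where left (friction 0.03 N m). 14 mm wide, it reaches 33 mm from its pivot and covers 15 mm of the panel's edge, 1.5 mm above it; clear of the panel beyond about 1.3 rad either way.
- post_a (a point): Centre of the upright round finger post on the tab of the bay nearest the robot (box x = -86 mm): 10 mm diameter, 25 mm high, 24 mm from the pivot, centre 67.5 mm above the bench (the tab's plate below it ends at 55.5 mm).
- grip_b (a point): Filter panel, at first seated in the middle bay (box x = 0), or absent (None): 70 (its x) x 80 mm, 10 mm thick, 90 g, with an upright grip strip on its middle 10 mm thick (x), 36 mm long (y), 20 mm high. The point is the strip's centre, 20 mm above the panel's underside, z up: at z = 60 mm when seated (axes along the box's), 24 mm above the tray's underside when flat in the tray.
- tab_b (a joint): Steel swing tab of the middle bay (box x = 0): 0 = straight across the bay's edge (pointing to the box's -y), positive anticlockwise from above, stops at -1.65 and +1.65, stays where left (friction 0.03 N m). 14 mm wide, it reaches 33 mm from its pivot and covers 15 mm of the panel's edge, 1.5 mm above it; clear of the panel beyond about 1.3 rad either way.
- post_b (a point): Centre of the upright round finger post on the tab of the middle bay (box x = 0): 10 mm diameter, 25 mm high, 24 mm from the pivot, centre 67.5 mm above the bench (the tab's plate below it ends at 55.5 mm).
- grip_c (a point): Filter panel, at first seated in the farthest bay (box x = +86 mm), or absent (None): 70 (its x) x 80 mm, 10 mm thick, 90 g, with an upright grip strip on its middle 10 mm thick (x), 36 mm long (y), 20 mm high. The point is the strip's centre, 20 mm above the panel's underside, z up: at z = 60 mm when seated (axes along the box's), 24 mm above the tray's underside when flat in the tray.
- tab_c (a joint): Steel swing tab of the farthest bay (box x = +86 mm): 0 = straight across the bay's edge (pointing to the box's -y), positive anticlockwise from above, stops at -1.65 and +1.65, stays where left (friction 0.03 N m). 14 mm wide, it reaches 33 mm from its pivot and covers 15 mm of the panel's edge, 1.5 mm above it; clear of the panel beyond about 1.3 rad either way.
- post_c (a point): Centre of the upright round finger post on the tab of the farthest bay (box x = +86 mm): 10 mm diameter, 25 mm high, 24 mm from the pivot, centre 67.5 mm above the bench (the tab's plate below it ends at 55.5 mm).

How it is judged:
By the outcome, as a careful person would: the job done as asked, in the order asked, and still so for the second after the job is handed in, with the robot touching nothing.
Of filter_a, filter_b, filter_c only 2 to 3 are there at a start; the rules pass over those that are not, and their reading is None.
At some moment in a run one of wash_tray may be knocked a few centimetres aside while the robot is not near it.
Once in a run the grip may slacken for a moment while it holds something.
It also fails if it takes over 210 s, if anything falls off the work surface, if the arm or the gripper's body presses on something with over 40 N, if the wrist force passes 120 N, or if a joint passes its speed limit or range.

## Working session

There is one attempt and no reset: what is moved stays moved. The work goes in short steps, Python scripts to look and compute and a tool call to move; the robot and the scene stay as the last step left them, time stands still between calls to the robot, and variables do not carry over. Pictures are saved under pics/ and viewed, at most 14 in all, crops included, and the job is handed in when it is done.

Besides the shell and the picture viewer there is one more tool, called after ">>>" as a command line: name --argument value ..., lists and objects as JSON in quotes. servo_tool: Moves the arm, as the interface text tells. Its arguments: {"type":"object","properties":{"moves":{"type":"string"},"grip_force":{"type":"number"}},"required":["moves"]}

```bash
ls; mkdir -p pics
python3 - <<'E'
from rig import get_obs,cams,job
import cv2,numpy as np
o=get_obs();print({k:np.round(v,3) for k,v in o.items()})
for n in("top","scene"):
    cv2.imwrite(f"pics/{n}0.png",cams.camera(n)); m=cams.camera_model(n); print(n,m)
E
```

```text
pics
{'time': np.float64(0.0), 'q': array([-1.322,  0.528,  1.434, -0.   ,  1.181, -0.179]), 'joint_velocities': array([ 0.001,  0.002,  0.   , -0.   ,  0.001,  0.001]), 'joint_torque': array([  0.   , -44.004, -17.659,   0.063,   0.058,  -0.   ]), 'position': array([ 0.259, -0.568,  0.182]), 'tool_rot': array([ 0.977,  0.212, -0.   , -0.001]), 'ft_force': array([ 0.761, -0.654,  0.38 ]), 'moment': array([ 0.017, -0.018,  0.023]), 'grip_force': np.float64(0.0), 'grip_width': np.float64(0.087)}
top {'fx': 489.21516253020195, 'fy': 489.21516253020195, 'cx': 322.57298398212635, 'cy': 198.04521896425635, 'R': array([[ 0.00770867, -0.99989851,  0.01198133],
       [-0.99717753, -0.00858144, -0.07458773],
       [ 0.07468297, -0.01137254, -0.99714248]]), 't': array([-0.09091011,  0.50877174,  1.59656266])}
scene {'fx': 474.1248333886644, 'fy': 474.1248333886644, 'cx': 313.8858898308338, 'cy': 197.3379553233955, 'R': array([[ 0.87978054, -0.47504889,  0.01774138],
       [-0.25596426, -0.50482869, -0.82439693],
       [ 0.40058521,  0.72074721, -0.56573399]]), 't': array([-0.47656758,  0.16313831,  1.47749465])}
```

View pics/top0.png

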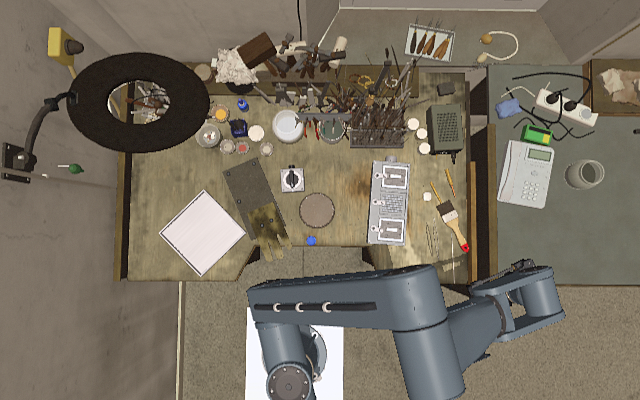

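View pics/scene0.png

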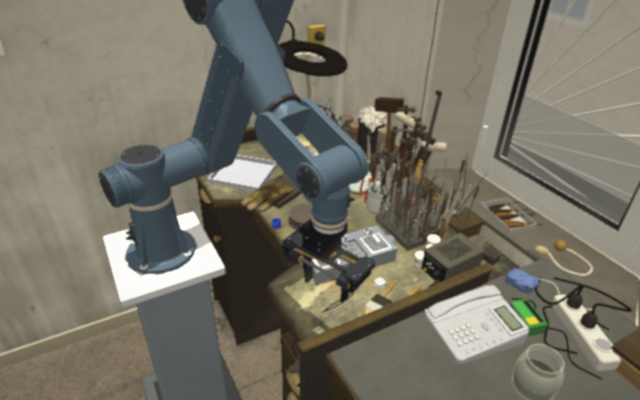

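The top view shows the tray at about (203,232), turned about 45°, the isolator at (292,180) and the filter box at (388,202). I'll zoom in to see the bays.

```bash
cat > h.py <<'E'
from rig import get_obs,cams,job
import cv2,numpy as np
from scipy.spatial.transform import Rotation as Ro
def ray(m,px,z):
    d=m["R"].T@np.array([(px[0]-m["cx"])/m["fx"],(px[1]-m["cy"])/m["fy"],1.]); c=-m["R"].T@m["t"]
    return c+d*(z-c[2])/d[2]
def proj(m,X):
    p=m["R"]@np.array(X)+m["t"]; return np.array([m["fx"]*p[0]/p[2]+m["cx"],m["fy"]*p[1]/p[2]+m["cy"]])
def shot(n,name):
    m=cams.camera_model(n); im=cams.camera(n); cv2.imwrite(f"pics/{name}.png",im); return m,im
def tool(xyz,yaw=None):
    "shift in tool axes from the measured pose to world xyz; spin to put tool x at world yaw(deg)"
    o=get_obs(); R=Ro.from_quat(o["tool_rot"]); d=R.inv().apply(np.array(xyz)-o["position"])
    x=R.apply([1,0,0]); y0=np.degrees(np.arctan2(x[1],x[0])); 
    s=None if yaw is None else -((yaw-y0+90)%180-90)
    print("shift mm",np.round(d*1000,1),"yaw now",round(y0,1),"spin",s,"pos",np.round(o["position"],4),"t",o["time"],"q6",np.round(o["q"][5],2))
E
python3 - <<'E'
from h import *
im=cv2.imread("pics/top0.png"); c=im[145:255,360:440]
cv2.imwrite("pics/c1.png",cv2.resize(c,None,fx=5,fy=5,interpolation=cv2.INTER_CUBIC))
c=im[155:285,150:350];cv2.imwrite("pics/c2.png",cv2.resize(c,None,fx=4,fy=4,interpolation=cv2.INTER_CUBIC))
m=cams.camera_model("top")
for n,p,z in(("tray",(203,232),.024),("iso",(292,180),.06),("box",(388.5,203),.05),("cap",(311,240),.0),("turnt",(317,210),0)):print(n,ray(m,p,z).round(3))
E
```

```text
tray [0.395 0.303 0.024]
iso [0.564 0.013 0.06 ]
box [ 0.493 -0.3    0.05 ]
cap [ 0.371 -0.05   0.   ]
turnt [ 0.471 -0.069  0.   ]
```

View pics/c1.png

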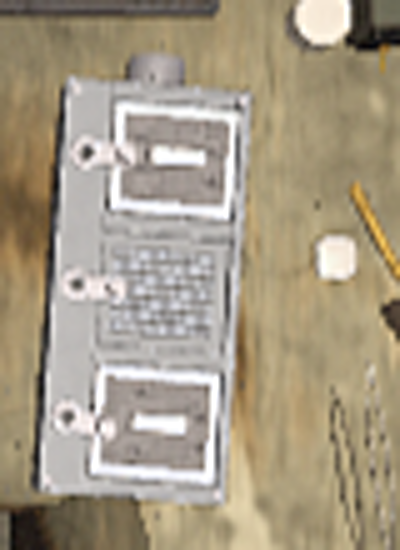

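View pics/c2.png

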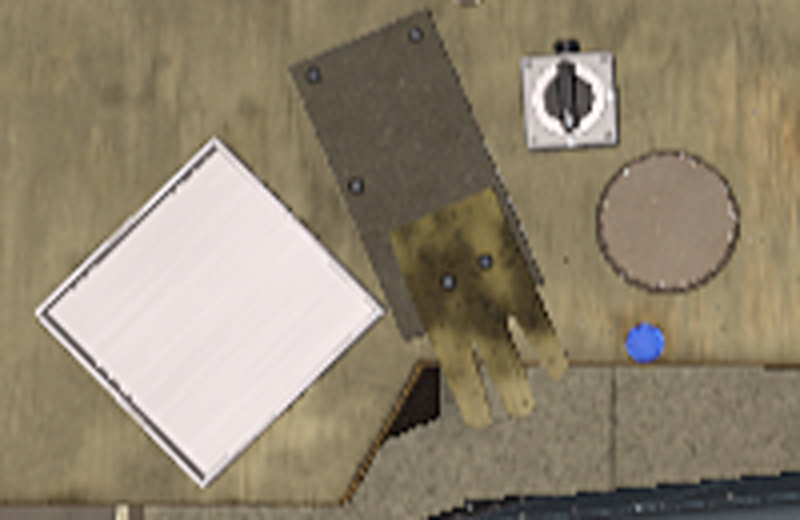

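The zoomed crop shows panels in the near and far bays, with strips at about (160,423) and (178,157). The middle bay is empty, showing its grid floor, and all tabs lie straight across. The isolator bar is vertical in the image, so it's ON. I'll move over the filter box for a wrist view on the way.

>>> servo_tool --moves "0.04 -0.018 -0.02 0 0.06;0.075 -0.034 -0.04 0 0.06;0.11 -0.05 -0.06 0 0.06;0.145 -0.066 -0.08 0 0.06;0.18 -0.082 -0.1 0 0.06;0.215 -0.098 -0.12 0 0.06;0.25 -0.114 -0.13 0 0.06;0.285 -0.13 -0.14 0 0.06;0.32 -0.148 -0.15 0 0.06;0.32 -0.148 -0.15 0 0.06"

```text
time: 0.93
position: [0.4927, -0.2966, 0.3349]
tool_rot: [0.977, 0.215, 0.002, 0.0]
ft_force: [-0.9, -0.0, 0.0]
grip_width: 0.0601
grip_force: 0.0
```

Run:
```python
from h import *
o=get_obs();m,im=shot("wrist","w1");print(o["position"],o["q"].round(2),-m["R"].T@m["t"],m)
```

```text
[ 0.49265857 -0.29663283  0.33489747] [-0.74  0.32  1.35  0.    1.47  0.4 ] [ 0.55966643 -0.26499933  0.5364912 ] {'fx': 342.3670076245067, 'fy': 342.3670076245067, 'cx': 314.1516796899841, 'cy': 195.969405942714, 'R': array([[ 0.42037115, -0.90734673,  0.0031633 ],
       [-0.87468629, -0.4043077 ,  0.26731849],
       [-0.24127161, -0.11513988, -0.96360304]]), 't': array([-0.47741098,  0.23897727,  0.62148418])}
```

View pics/w1.png

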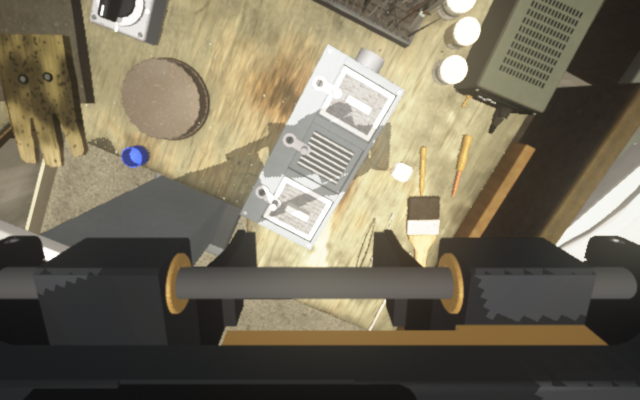

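The wrist view shows the whole box, corners about (330,45), (403,92), (312,245), (243,213), and panels in the near and far bays. I'll compute its pose.

```bash
cat >> h.py <<'E'
def rects(m,im,z,lo,area=(300,20000),roi=None):
    "bright blobs -> minAreaRect on plane z"
    g=im.min(axis=2); k=np.zeros_like(g); 
    x0,y0,x1,y1=roi or (0,0,640,400); k[y0:y1,x0:x1]=(g[y0:y1,x0:x1]>lo)*255
    for c in cv2.findContours(k,cv2.RETR_EXTERNAL,cv2.CHAIN_APPROX_NONE)[0]:
        if area[0]<cv2.contourArea(c)<area[1]:
            P=np.array([ray(m,p[0],z)[:2] for p in c])
            r=cv2.minAreaRect((P*1000).astype(np.float32)); print(c.reshape(-1,2).mean(0).round(),np.round(r,1).tolist() if 0 else (np.round(r[0],1),np.round(r[1],1),round(r[2],1)))
E
python3 - <<'E'
from h import *
im=cv2.imread("pics/w1.png");o=get_obs();m=cams.camera_model("wrist")
print("corners",[ray(m,p,.05).round(4)[:2].tolist() for p in((330,45),(403,92),(312,245),(243,213))])
for lo in(170,200,225): print(lo);rects(m,im,.05,lo,(100,20000),(230,40,420,250))
mt=cams.camera_model("top");it=cv2.imread("pics/top0.png")
print("top corners",[ray(mt,(360+u/5,145+v/5),.05).round(4)[:2].tolist() for u,v in((68,80),(250,93),(222,500),(40,490))])
print("tray corners",[ray(mt,(150+u/4,155+v/4),.024).round(4)[:2].tolist() for u,v in((214,137),(384,313),(205,487),(37,313))])
print("iso top corners",[ray(mt,(150+u/4,155+v/4),.04).round(4)[:2].tolist() for u,v in((523,57),(614,54),(618,146),(530,150))],ray(mt,(150+570/4,155+97/4),.07))
print("posts",[ray(mt,(360+u/5,145+v/5),z).round(4)[:2].tolist() for u,v,z in((125,155,.08),(87,152,.055),(108,428,.08),(67,415,.055),(178,157,.07),(160,423,.07))])
E
```

```text
corners [[0.6326, -0.2563], [0.6211, -0.3719], [0.3649, -0.3539], [0.3686, -0.2387]]
170
[415. 233.] (array([ 444.8, -486.5]), array([48.8, 18.2]), 29.6)
[335. 202.] (array([ 437. , -358.7]), array([150.6, 237.8]), 34.6)
[319. 160.] (array([ 489.5, -300. ]), array([106.3,  22.8]), 81.7)
[367.  97.] (array([ 592.1, -316. ]), array([116.7, 176.7]), 14.3)
200
[414. 228.] (array([ 455.4, -481.5]), array([22.3, 16.7]), 29.1)
[297. 208.] (array([ 404. , -307.1]), array([107.3, 125.1]), 9.1)
[401. 172.] (array([ 522.8, -423.2]), array([27.8, 24.9]), 88.8)
[315. 155.] (array([ 495.2, -297.4]), array([96.2, 17.1]), 87.6)
[345.  94.] (array([ 580. , -309.8]), array([121.2, 137.1]), 86.1)
225
[414. 227.] (array([ 456. , -481.1]), array([20.5, 16.7]), 29.1)
[297. 214.] (array([ 401.8, -312.3]), array([35.8, 11.2]), 86.8)
[310. 226.] (array([ 387.8, -340.6]), array([ 77., 133.]), 47.2)
[306. 182.] (array([ 451.3, -305.1]), array([35.2,  9.4]), 87.7)
[292. 205.] (array([ 409.5, -294. ]), array([112. ,  70.9]), 86.0)
[402. 172.] (array([ 522.9, -424.2]), array([24.7, 25.3]), 1.6)
[355.  92.] (array([ 580.2, -309.6]), array([120.1, 134.6]), 86.3)
top corners [[0.6299, -0.252], [0.6225, -0.371], [0.3577, -0.3514], [0.3632, -0.2339]]
tray corners [[0.5348, 0.3052], [0.3915, 0.1629], [0.2496, 0.3051], [0.3894, 0.4455]]
iso top corners [[0.6013, 0.0511], [0.6044, -0.0233], [0.5289, -0.0274], [0.525, 0.0443]] [0.56532843 0.01072847 0.07      ]
posts [[0.5773, -0.285], [0.5821, -0.2638], [0.4031, -0.2739], [0.4115, -0.2508], [0.5776, -0.3205], [0.4067, -0.3084]]
```

>>> servo_tool --moves "0.0195 -0.025 0.02 3 0.05;0.039 -0.05 0.04 6 0.05;0.0584 -0.0747 0.06 9 0.05;0.078 -0.0996 0.08 12 0.05;0.0973 -0.1245 0.1 15 0.05;0.1167 -0.1494 0.12 18 0.05;0.1362 -0.1743 0.14 20 0.05;0.1556 -0.1992 0.16 22 0.05;0.1751 -0.2241 0.18 22 0.05;0.1945 -0.249 0.2 22 0.05"

```text
time: 1.82
position: [0.5622, 0.006, 0.1314]
tool_rot: [1.0, 0.021, -0.001, 0.0]
ft_force: [1.1, 1.1, 1.5]
grip_width: 0.0499
grip_force: 0.0
```

Run:
```python
from h import *
m,im=shot("wrist","w2");tool((.565,.011,.05),3)
k=((im.max(axis=2)<60)*255).astype(np.uint8);print(proj(m,(.565,.011,.0765)))
```

```text
shift mm [ 5.5  1.6 77.5] yaw now 2.6 spin -0.39639527558625787 pos [0.56   0.012  0.1276] t 1.8667 q6 1.34
[307.88205171 195.53361293]
```

View pics/w2.png

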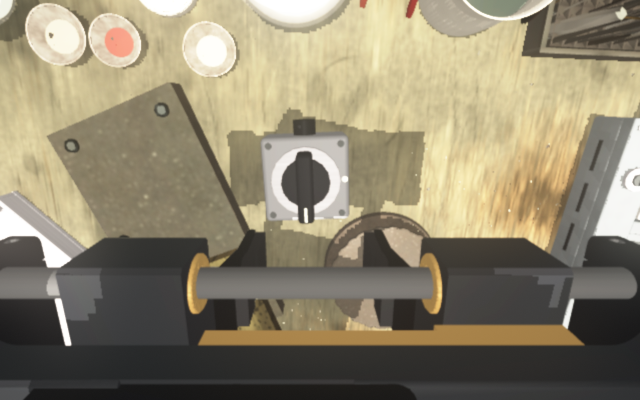

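Handle bar runs (305,150)–(306,222), pointer to the robot (ON), dot on the right at (345,179): so anticlockwise takes it to off.

Run:
```python
from h import *
im=cv2.imread("pics/w2.png");m=cams.camera_model("wrist")
g=im[140:230,265:350]; k=(im.max(axis=2)<52).astype(np.uint8)*255
a,b,c=ray(m,(305,150),.0765),ray(m,(306,222),.0765),ray(m,(305.5,186),.0765)
print(a,b,c,np.degrees(np.arctan2(*(a-b)[[1,0]])))
co=[ray(m,p,.04)[:2].round(4) for p in((262,137),(347,134),(349,217),(267,220))];print(co,np.mean(co,axis=0))
c=(c[:2]+np.mean(co,axis=0))/2; print(c); tool((c[0],c[1],.051),3)
```

```text
[0.59839759 0.02079338 0.0765    ] [0.54199091 0.01783533 0.0765    ] [0.57104442 0.01935894 0.0765    ] 3.00192159582807
[array([0.6021, 0.0579]), array([ 0.6079, -0.0128]), array([ 0.5349, -0.0199]), array([0.5286, 0.0532])] [0.568375 0.0196  ]
[0.56970971 0.01947947]
shift mm [10.6 -6.6 76.5] yaw now 2.6 spin -0.39639527558625787 pos [0.56   0.012  0.1276] t 1.8667 q6 1.34
```

Run:
```python
from h import *
m,im=shot("wrist","w3")
k=(im[120:235,250:380].max(axis=2)<45).astype(np.uint8)*255
g=cv2.cvtColor(im,cv2.COLOR_BGR2GRAY)
# light grey box top by contour
b=((im.min(axis=2)>115)*255).astype(np.uint8); b[:125]=0;b[230:]=0;b[:,:255]=0;b[:,365:]=0
c=max(cv2.findContours(b,cv2.RETR_EXTERNAL,cv2.CHAIN_APPROX_NONE)[0],key=cv2.contourArea)
print(cv2.boundingRect(c),cv2.minAreaRect(np.array([ray(m,p[0],.04)[:2]*1000 for p in c],np.float32)))
c=max(cv2.findContours(k,cv2.RETR_EXTERNAL,cv2.CHAIN_APPROX_NONE)[0],key=cv2.contourArea)
(u,v),r=cv2.minEnclosingCircle(c);print(u+250,v+120,r,ray(m,(u+250,v+120),.0765))
tool((.570,.013,.051),3)
cv2.imwrite("pics/w3c.png",cv2.resize(im[110:240,240:390],None,fx=4,fy=4))
```

```text
(267, 129, 98, 101) ((565.6674194335938, 10.234394073486328), (89.12480163574219, 81.55265808105469), 4.857545375823975)Traceback (most recent call last):
  File "<stdin>", line 9, in <module>
ValueError: max() iterable argument is empty
```

Run:
```python
from h import *
im=cv2.imread("pics/w3.png")
cv2.imwrite("pics/w3c.png",cv2.resize(im[110:240,240:390],None,fx=4,fy=4))
```

```text
(no output)
```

View pics/w3c.png

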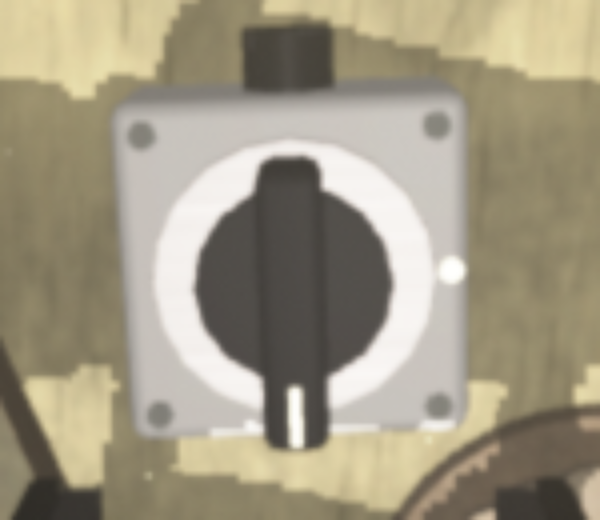

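Run:
```python
from h import *
m=cams.camera_model("wrist"); f=lambda u,v,z:ray(m,(240+u/4,110+v/4),z)
a,b=f(289,160,.0765),f(296,447,.0765);print(a,b,(a+b)/2,np.degrees(np.arctan2(*(a-b)[[1,0]])))
co=[f(u,v,.04)[:2].round(4) for u,v in((115,105),(467,95),(467,425),(140,437))];print(co,np.mean(co,axis=0))
disc=f(293,275,.046);print(disc)
tool((.568,.012,.051),3)
```

```text
[0.59786437 0.01270546 0.0765    ] [0.54140927 0.00868451 0.0765    ] [0.56963682 0.01069499 0.0765    ] 4.073943381117873
[array([0.6022, 0.0496]), array([ 0.6078, -0.0239]), array([ 0.5349, -0.0299]), array([0.5285, 0.0432])] [0.56835 0.00975]
[0.56885585 0.0106737  0.046     ]
shift mm [ 9.3 -2.1 77.8] yaw now 2.7 spin -0.26337399654013893 pos [0.5595 0.0093 0.1289] t 1.9167 q6 1.34
```

>>> servo_tool --moves "0.0095 -0.001 0.02 -1.5 0.05;0.0095 -0.001 0.045 -1.5 0.05;0.0095 -0.001 0.065 -1.5 0.05;0.0095 -0.001 0.078 -1.5 0.05;0.0095 -0.001 0.078 -1.5 0.05;0.0095 -0.001 0.078 -1.5 0.01;0.0095 -0.001 0.078 -1.5 0.01;0.0095 -0.001 0.078 -1.5 0.01;0.0095 -0.001 0.078 -1.5 0.01;0.0095 -0.001 0.078 -1.5 0.01" --grip_force 25

```text
time: 2.75
position: [0.5729, 0.0072, 0.0561]
tool_rot: [0.999, 0.035, 0.001, 0.0]
ft_force: [-0.2, 0.3, 0.4]
grip_width: 0.0245
grip_force: 0.0
```

>>> servo_tool --moves "0 0 0 0 0.01;0 0 0 0 0.01;0 0 0 0 0.01;0 0 0 0 0.01"

```text
time: 3.08
position: [0.5722, 0.0075, 0.0551]
tool_rot: [0.999, 0.035, 0.0, 0.0]
ft_force: [0.0, 0.6, -0.3]
grip_width: 0.0103
grip_force: 0.0
```

Run:
```python
from h import *
tool((.569,.0105,.051),4.2);o=get_obs();print(o["ft_force"],o["grip_width"],o["grip_force"],o["q"])
```

```text
shift mm [-3.  -3.2  4.1] yaw now 4.0 spin -0.1777296350604587 pos [0.5722 0.0075 0.0551] t 3.0833 q6 1.32
[ 0.04529063  0.59243932 -0.25826707] 0.010342708492765057 0.0 [-1.82036815e-01  6.33827047e-01  1.67468087e+00 -2.80406623e-05
  8.32976582e-01  1.31857651e+00]
```

The fingers closed to 10 mm without contact, so I'll look.

Run:
```python
from h import *
m,im=shot("wrist","w4");print(proj(m,get_obs()["position"]),proj(m,(.569,.0105,.0765)))
```

```text
[314.36176164 223.96057007] [308.85398466 242.08449341]
```

View pics/w4.png

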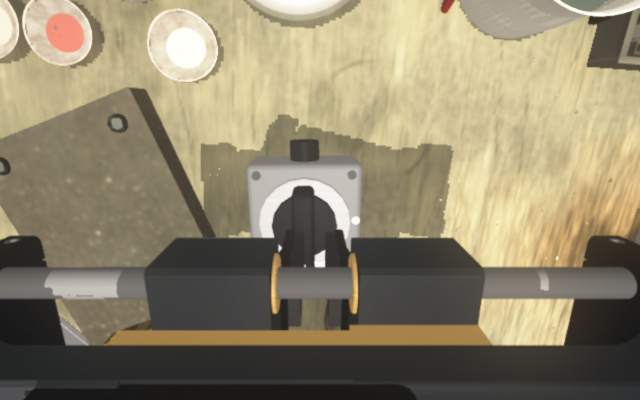

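The bar at (305,210) lies between the fingers (about x=297 and 327), off-centre by roughly 3 mm to the left. I'll centre on it and close further.

>>> servo_tool --moves "-0.003 -0.0035 0.004 0 0.03;-0.003 -0.0035 0.004 0 0.03;-0.003 -0.0035 0.004 0 0.03;-0.003 -0.0035 0.004 0 0;-0.003 -0.0035 0.004 0 0;-0.003 -0.0035 0.004 0 0;-0.003 -0.0035 0.004 0 0;-0.003 -0.0035 0.004 0 0;-0.003 -0.0035 0.004 0 0;-0.003 -0.0035 0.004 0 0"

```text
time: 3.97
position: [0.569, 0.0107, 0.0511]
tool_rot: [0.999, 0.035, 0.0, 0.0]
ft_force: [0.3, 0.2, 0.3]
grip_width: 0.001
grip_force: 0.0
```

Run:
```python
from h import *
tool((.569,.0105,.051),4.2);o=get_obs();print(o["ft_force"],o["grip_width"],o["grip_force"])
```

```text
shift mm [-0.   0.2  0.1] yaw now 4.0 spin -0.19171621700704122 pos [0.569  0.0107 0.0511] t 3.9667 q6 1.32
[0.31818833 0.23587253 0.25981857] 0.0009746656450848939 0.0
```

Run:
```python
from h import *
m,im=shot("wrist","w5");p=get_obs()["position"];print(proj(m,p),proj(m,p+[0,0,.019]),[proj(m,(x,.0105,.0765)).round(0) for x in(.541,.569,.597)], [proj(m,(x,.0105,.04)).round(0) for x in(.531,.607)])
cv2.imwrite("pics/w5c.png",cv2.resize(im[130:330,190:440],None,fx=3,fy=3))
```

```text
[314.32695727 223.99539052] [314.41961661 235.60190979] [array([311., 285.]), array([315., 240.]), array([319., 191.])] [array([311., 270.]), array([319., 161.])]
```

View pics/w5c.png

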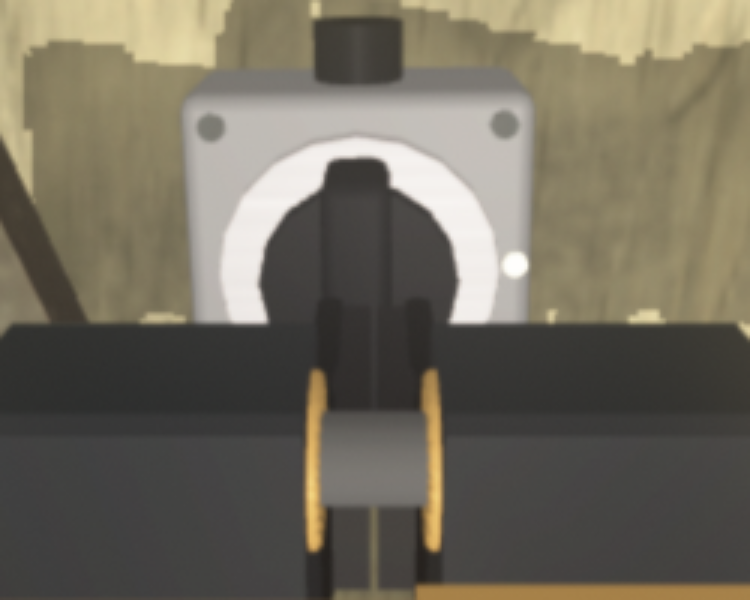

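Run:
```python
from h import *
im=cv2.imread("pics/w5.png")[165:265,270:370]
a=np.clip((im.astype(float)-20)*3.2,0,255).astype(np.uint8)
im2=cv2.imread("pics/w4.png")[165:265,270:370]
b=np.clip((im2.astype(float)-20)*3.2,0,255).astype(np.uint8)
cv2.imwrite("pics/w5e.png",cv2.resize(np.hstack([b,a]),None,fx=4,fy=4))
```

```text
(no output)
```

View pics/w5e.png

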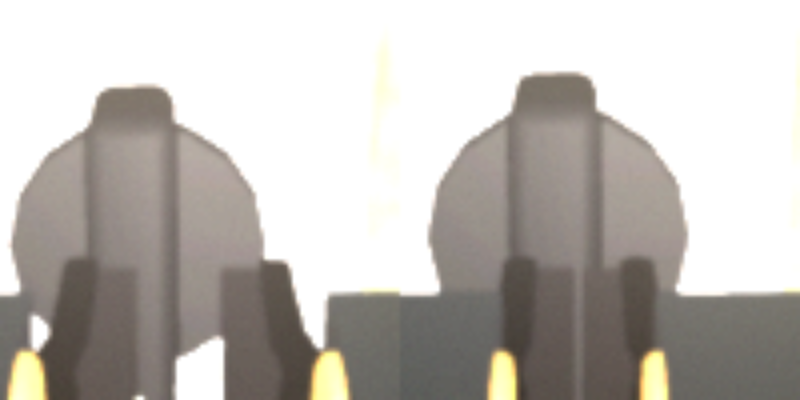

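The stretched crop shows the pads overlapping in front of the bar, tips at row ~230. The pad gap (21 px for 10.3 mm) puts the tips about 170 mm from the camera, so they're 30–40 mm above the reported TCP, still over the handle. I'll open and lower gently while checking force.

>>> servo_tool --moves "-0.001 -0.002 0 0 0.045;-0.001 -0.002 0 0 0.045;-0.001 -0.002 0 0 0.045;-0.001 -0.002 0 0 0.045;-0.001 -0.002 0.008 0 0.045;-0.001 -0.002 0.015 0 0.045;-0.001 -0.002 0.02 0 0.045;-0.001 -0.002 0.02 0 0.045"

```text
time: 4.68
position: [0.5665, 0.0128, 0.0294]
tool_rot: [0.999, 0.035, -0.002, -0.0]
ft_force: [-0.4, -0.4, -0.2]
grip_width: 0.0428
grip_force: 0.0
```

>>> servo_tool --moves "0 0 0 0 0;0 0 0 0 0;0 0 0 0 0;0 0 0 0 0;0 0 0 0 0;0 0 0 0 0;0 0 0 0 0;0 0 0 0 0"

```text
time: 5.35
position: [0.5679, 0.0137, 0.0313]
tool_rot: [0.999, 0.035, 0.0, -0.001]
ft_force: [0.0, 4.8, 1.3]
grip_width: 0.0125
grip_force: 25.0
```

>>> servo_tool --moves "0 -0.0005 0 0 0.03;0 -0.0005 0 0 0.03;0 -0.0005 0.005 0 0.03;0 -0.0005 0.009 0 0.03;0 -0.0005 0.009 0 0;0 -0.0005 0.009 0 0;0 -0.0005 0.009 0 0;0 -0.0005 0.009 0 0;0 -0.0005 0.009 0 0" --grip_force 40

```text
time: 6.1
position: [0.5677, 0.0137, 0.0219]
tool_rot: [0.999, 0.035, -0.0, -0.0]
ft_force: [0.5, 2.3, -2.3]
grip_width: 0.0128
grip_force: 40.0
```

>>> servo_tool --moves "0 0 0 -6.5 0;0 0 0 -13 0;0 0 0 -19.5 0;0 0 0 -26 0;0 0 0 -32.5 0;0 0 0 -39 0;0 0 0 -45 0;0 0 0 -48 0;0 0 0 -48 0"

```text
time: 6.85
position: [0.5679, 0.0134, 0.0219]
tool_rot: [0.899, 0.439, 0.0, -0.0]
ft_force: [-0.2, 1.6, -3.0]
grip_width: 0.0128
grip_force: 40.0
```

>>> servo_tool --moves "0 0 0 -6 0;0 0 0 -12 0;0 0 0 -18 0;0 0 0 -24 0;0 0 0 -30 0;0 0 0 -36 0;0 0 0 -41 0;0 0 0 -42 0;0 0 0 -42 0"

```text
time: 7.6
position: [0.5681, 0.0133, 0.0219]
tool_rot: [0.683, 0.731, 0.0, 0.0]
ft_force: [1.3, 1.9, -3.1]
grip_width: 0.0124
grip_force: 40.0
```

>>> servo_tool --moves "0 0 0 0 0.04;0 0 0 0 0.04;0 0 0 0 0.04;0 0 -0.03 0 0.04;0 0 -0.07 0 0.04;0 0 -0.11 0 0.04;0 0 -0.15 0 0.04;0 0 -0.18 0 0.04;0 0 -0.18 0 0.04;0 0 -0.18 0 0.04"

```text
time: 8.43
position: [0.569, 0.0127, 0.2046]
tool_rot: [0.682, 0.731, 0.001, 0.002]
ft_force: [-0.6, -0.1, -0.4]
grip_width: 0.0399
grip_force: 0.0
```

Run:
```python
from h import *
mw,im=shot("wrist","w6");m,it=shot("top","top1")
tool((.4067,-.3084,.15),86)
a=cv2.resize(im[100:300,230:400],None,fx=2,fy=2);b=cv2.resize(it[155:275,140:300],None,fx=2.5,fy=2.5)
h=max(a.shape[0],b.shape[0]);P=lambda x:cv2.copyMakeBorder(x,0,h-x.shape[0],0,0,0)
cv2.imwrite("pics/v6.png",np.hstack([P(a),P(b)]))
```

```text
shift mm [-309.7 -181.7   51.6] yaw now 94.0 spin 7.980860172497003 pos [0.5666 0.0131 0.2013] t 8.5333 q6 -0.24
```

View pics/v6.png

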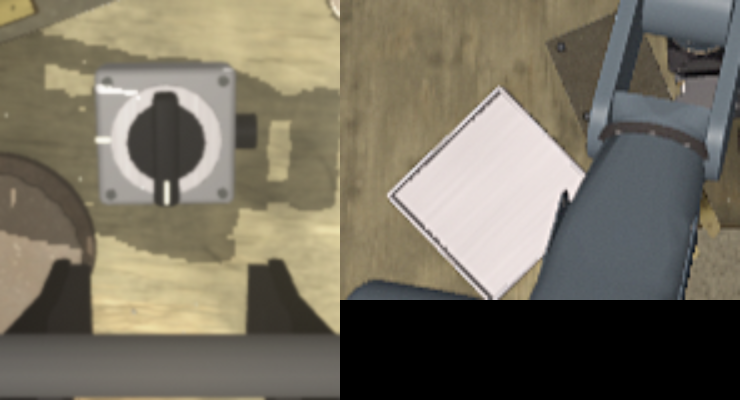

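The isolator is now OFF: its pointer aims at the dot side. The tray is unchanged. Next is the bay nearest the robot.

>>> servo_tool --moves "-0.032 -0.02 0.005 1 0.035;-0.065 -0.04 0.01 2 0.035;-0.098 -0.06 0.015 3 0.035;-0.13 -0.081 0.02 4 0.035;-0.163 -0.101 0.025 5 0.035;-0.195 -0.122 0.03 6 0.035;-0.228 -0.142 0.035 7 0.035;-0.26 -0.162 0.04 8 0.035;-0.29 -0.181 0.04 8 0.035;-0.29 -0.181 0.04 8 0.035"

```text
time: 9.37
position: [0.4043, -0.2937, 0.16]
tool_rot: [0.733, 0.68, -0.001, -0.001]
ft_force: [1.5, 0.0, 0.7]
grip_width: 0.0353
grip_force: 0.0
```

>>> servo_tool --moves "0 0 0 0 0.035;0 0 0 0 0.035;0 0 0 0 0.035"

```text
time: 9.62
position: [0.4072, -0.2871, 0.1611]
tool_rot: [0.731, 0.682, 0.0, -0.001]
ft_force: [-0.0, 0.2, 0.0]
grip_width: 0.0347
grip_force: 0.0
```

Run:
```python
from h import *
m,im=shot("wrist","w7");tool((.4086,-.2746,.033),86)
for n,X in(("strip",(.4062,-.3085,.07)),("post",(.4086,-.2746,.08)),("piv",(.4103,-.2506,.055))): print(n,proj(m,X).round())
rects(m,im,.07,225,(60,9000),(150,60,520,245))
cv2.imwrite("pics/w7c.png",cv2.resize(im[40:260,160:480],None,fx=2.4,fy=2.4))
```

```text
shift mm [ 12.4   0.4 128.4] yaw now 86.1 spin 0.10907689362491624 pos [ 0.4076 -0.2871  0.1614] t 9.6667 q6 -0.77
strip [314. 210.]
post [314. 176.]
piv [314. 143.]
[510. 240.] (array([ 583.4, -348.7]), array([ 5., 19.]), 86.1)
[316. 209.] (array([ 408.6, -307.6]), array([32. ,  6.4]), 86.1)
[508. 210.] (array([ 580.2, -320.2]), array([35.8, 10.8]), 86.1)
[469. 192.] (array([ 550. , -309.5]), array([69. , 26.8]), 85.4)
[345. 187.] (array([ 426.7, -297.7]), array([61.9, 28.9]), 86.1)
[298. 212.] (array([ 407.1, -302.3]), array([73.7, 61.7]), 86.1)
[452. 198.] (array([ 529.4, -305.9]), array([69.4,  8.4]), 85.7)
[418. 211.] (array([ 487.8, -305. ]), array([73.5, 63.8]), 86.0)
[455. 146.] (array([ 511.2, -266.9]), array([ 50.1, 151.7]), 86.1)
[301. 142.] (array([ 397.9, -246.4]), array([24.5, 59.1]), 86.1)
```

View pics/w7c.png

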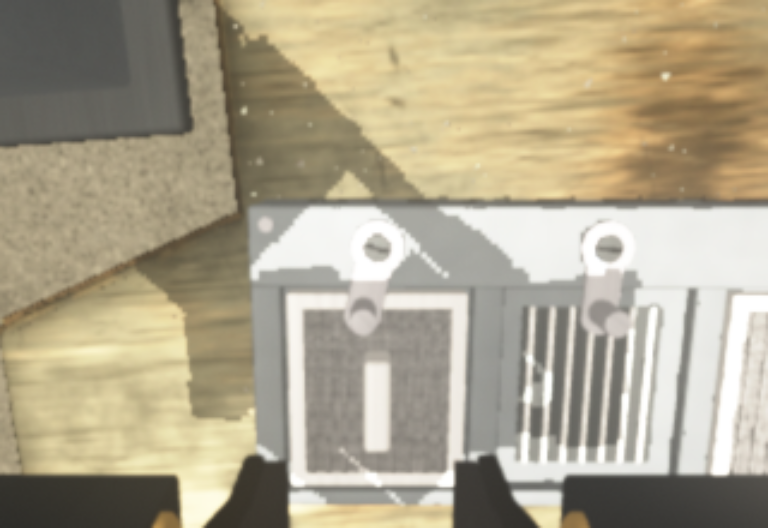

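Run:
```python
from h import *
m=cams.camera_model("wrist"); f=lambda u,v,z:ray(m,(160+u/2.4,40+v/2.4),z)
u=np.array([np.cos(np.radians(-3.9)),np.sin(np.radians(-3.9))]);v=np.array([-u[1],u[0]])
s=f(377,406,.07);print("strip",s)
O=s[:2]+.086*u
for n,pv,tp in(("a",(376,246),(362,319)),("b",(608,246),(616,322))):
    p=f(*pv,.056)[:2]-O;q=f(*tp,.08)[:2]-O; p=[p@u,p@v];q=[q@u,q@v]
    print(n,"pivot",np.round(p,4),"post",np.round(q,4),"ang",np.arctan2(q[0]-p[0],p[1]-q[1]))
print("O",O); oc=s[:2]
for n,x in(("postA",-.086),("postB",0)): print(n,O+x*u+.034*v)
```

```text
strip [ 0.40946461 -0.30767603  0.07      ]
a pivot [-0.0864  0.0579] post [-0.0914  0.0353] ang -0.217582875059816
b pivot [-0.0003  0.058 ] post [-0.0022  0.0343] ang -0.08349945937323983
O [ 0.49526546 -0.31352535]
postA [ 0.41177713 -0.27375477]
postB [ 0.49757798 -0.27960408]
```

Strip a found at (0.4095,-0.3077), the box yaw is -3.9°, tab a sits at about -0.2 rad and tab b at about -0.08. Next I grip post a.

>>> servo_tool --moves "0.0145 -0.002 0.02 0 0.035;0.0145 -0.002 0.055 0 0.035;0.0145 -0.002 0.09 0 0.035;0.0145 -0.002 0.115 0 0.035;0.0145 -0.002 0.128 0 0.035;0.0145 -0.002 0.128 0 0.035;0.0145 -0.002 0.128 0 0.035;0.0145 -0.002 0.128 0 0" --grip_force 10

```text
time: 10.33
position: [0.4075, -0.2741, 0.0348]
tool_rot: [0.731, 0.683, 0.0, 0.001]
ft_force: [0.3, 0.6, -0.1]
grip_width: 0.0325
grip_force: 0.0
```

>>> servo_tool --moves "0 0 0 0 0;0 0 0 0 0;0 0 0 0 0;0 0 0 0 0;0 0 0 0 0;0 0 0 0 0"

```text
time: 10.83
position: [0.4065, -0.2747, 0.0346]
tool_rot: [0.731, 0.682, -0.0, 0.0]
ft_force: [-2.9, -1.6, 5.6]
grip_width: 0.0089
grip_force: 10.0
```

>>> servo_tool --moves "0.0014 -0.0046 0 0 0;0.0037 -0.0088 0 0 0;0.0068 -0.0124 0 0 0;0.0106 -0.0154 0 0 0;0.0148 -0.0176 0 0 0;0.0194 -0.0189 0 0 0;0.0218 -0.0192 0 0 0;0.0218 -0.0192 0 0 0;0.0218 -0.0192 0 0 0"

```text
time: 11.58
position: [0.3885, -0.2509, 0.0344]
tool_rot: [0.731, 0.682, -0.0, -0.0]
ft_force: [-1.3, -3.0, 5.5]
grip_width: 0.0091
grip_force: 10.0
```

>>> servo_tool --moves "0 0 0 0 0.03;0 0 0 0 0.03;0 0 -0.03 0 0.03;0 0 -0.05 0 0.03;-0.028 0.012 -0.05 0 0.03;-0.0552 0.0248 -0.05 0 0.03;-0.0552 0.0248 -0.03 0 0.03;-0.0552 0.0248 -0.005 0 0.03;-0.0552 0.0248 0.006 0 0.03;-0.0552 0.0248 0.006 0 0.03" --grip_force 40

```text
time: 12.42
position: [0.4072, -0.3048, 0.0251]
tool_rot: [0.731, 0.682, 0.0, -0.005]
ft_force: [0.9, 1.0, -0.4]
grip_width: 0.0301
grip_force: 0.0
```

>>> servo_tool --moves "0 0 0 0 0.03;0 0 0 0 0;0 0 0 0 0;0 0 0 0 0;0 0 0 0 0;0 0 0 0 0;0 0 0 0 0"

```text
time: 13.0
position: [0.4099, -0.308, 0.0287]
tool_rot: [0.731, 0.682, -0.0, 0.0]
ft_force: [-0.3, -0.2, 5.4]
grip_width: 0.0077
grip_force: 40.0
```

>>> servo_tool --moves "0 0 -0.01 0 0;0 0 -0.025 0 0;0 0 -0.045 0 0;0 0 -0.065 0 0;0 0 -0.085 0 0;0 0 -0.1 0 0;0 0 -0.1 0 0;0 0 -0.1 0 0;0 0 -0.1 0 0"

```text
time: 13.75
position: [0.4093, -0.3073, 0.1275]
tool_rot: [0.731, 0.682, 0.0, -0.001]
ft_force: [0.1, -0.0, -1.3]
grip_width: 0.008
grip_force: 40.0
```

Run:
```python
from h import *
mw,im=shot("wrist","w8");m,it=shot("top","top2")
o=get_obs();print(o["position"],o["ft_force"],o["grip_width"],o["grip_force"])
# tray in top view
k=((it.min(axis=2)>150)*255).astype(np.uint8); k[:,:140]=0;k[:,260:]=0;k[:170]=0;k[290:]=0
for c in cv2.findContours(k,cv2.RETR_EXTERNAL,cv2.CHAIN_APPROX_NONE)[0]:
    if cv2.contourArea(c)>1000:
        P=np.array([ray(m,p[0],.024)[:2]*1000 for p in c],np.float32); print(cv2.contourArea(c),cv2.minAreaRect(P),cv2.boundingRect(c))
cv2.imwrite("pics/w8c.png",np.hstack([cv2.resize(im[60:260,200:440],None,fx=1.6,fy=1.6),cv2.resize(it[160:285,140:280],(358,320))]))
```

```text
[ 0.40906648 -0.30708874  0.12691801] [ 0.01317939  0.89670067 -1.17381262] 0.007750866529789411 39.99911427497864
3799.0 ((393.2145690917969, 307.6026306152344), (201.03802490234375, 205.73861694335938), 44.92210006713867) (159, 189, 87, 88)
```

View pics/w8c.png

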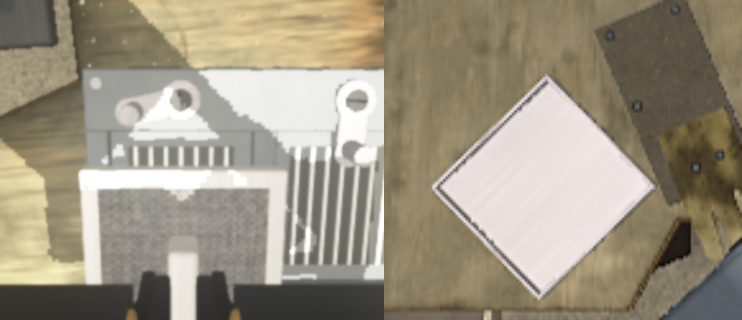

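Panel a is held and clear of the bay, tab a is swung aside, and the tray (centre ~(0.395,0.309), x at 45°) is in place. Carrying the panel over.

>>> servo_tool --moves "0.035 0.003 -0.005 -3 0;0.072 0.006 -0.01 -6 0;0.11 0.01 -0.01 -10 0;0.148 0.012 -0.01 -14 0;0.186 0.012 -0.01 -18 0;0.224 0.01 -0.01 -22 0;0.262 0.006 -0.01 -26 0;0.3 0.002 -0.01 -30 0;0.338 -0.004 -0.01 -34 0;0.375 -0.01 -0.01 -38 0"

```text
time: 14.68
position: [0.4248, 0.0688, 0.1372]
tool_rot: [0.468, 0.884, -0.0, -0.001]
ft_force: [0.3, -0.3, -0.8]
grip_width: 0.0081
grip_force: 40.0
```

Run:
```python
from h import *
o=get_obs();print(o["ft_force"],o["grip_width"],o["grip_force"]);tool((.3957,.2418,.117),135)
```

```text
[ 0.25802181 -0.3473937  -0.78637665] 0.008103840563763886 39.997429847717285
shift mm [159.5  73.2  20.3] yaw now 124.2 spin -10.810902602221233 pos [0.4248 0.0688 0.1372] t 14.6833 q6 -0.7
```

>>> servo_tool --moves "0.035 0.016 0 -3 0;0.07 0.032 0 -6 0;0.105 0.048 0 -9 0;0.14 0.064 0 -11 0;0.158 0.073 0 -11 0;0.158 0.073 0 -11 0;0.158 0.073 0 -11 0;0.158 0.073 0 -11 0"

```text
time: 15.35
position: [0.3974, 0.238, 0.1373]
tool_rot: [0.382, 0.924, -0.001, -0.001]
ft_force: [-0.8, -1.1, -1.0]
grip_width: 0.0078
grip_force: 40.0
```

Run:
```python
from h import *
mw,im=shot("wrist","w9");m,it=shot("top","top3")
o=get_obs();print(o["ft_force"],o["grip_width"],o["grip_force"]);tool((.3957,.2418,.117),135)
for x,y in((.1,.1025),(-.1,.1025),(.1,-.1025),(-.1,-.1025)):
    X=(.395+.7071*(x-y),.309+.7071*(x+y),.024);print(np.round(X,3),"wrist",proj(mw,X).round(),"top",proj(m,X).round())
```

```text
[-0.90678462  0.13597326 -1.05790493] 0.008299175266369922 39.99896764755249
shift mm [ 4.6  1.5 20.6] yaw now 134.9 spin -0.08277134436079336 pos [0.3979 0.2375 0.1376] t 15.45 q6 -0.49
[0.393 0.452 0.024] wrist [495.  -3.] top [157. 232.]
[0.252 0.311 0.024] wrist [251.  -3.] top [200. 276.]
[0.538 0.307 0.024] wrist [465. 231.] top [203. 188.]
[0.397 0.166 0.024] wrist [261. 231.] top [245. 232.]
```

Run:
```python
from h import *
im=cv2.imread("pics/w9.png").min(axis=2);it=cv2.imread("pics/top3.png").min(axis=2)
for r in(20,60):print(r,im[r,225:285:2],im[r,465:525:3])
print(it[232,148:172]);print([ (int(np.argmax(it[r,140:]>150))+140) for r in range(195,275,10)]); print(it[180:200,203],it[268:284,200])
```

```text
20 [ 74  77  81  82  80  81  84  86  85  87  90  91 142 212 164  81 172 231
 229 233 230 233 233 233 235 234 235 236 231 234] [205 206 201 114  80  79 113 211  88  88  87  86  87  78  75  76  79  79
  78  76]
60 [ 94  94  92  93  97 103 107 109 108 103 105 106 106 135 212 161  91 198
 236 237 238 236 238 238 239 241 239 241 239 238] [211 188  88  85  87 186 120  84  83  84  88  89  87  88  92  89  86  83
  77  75]
[ 98 103 106 109 108 104 106 101 100 103 102 100 105 103  42  43  73 140
 137 139 141 141 143 146]
[197, 199, 213, 196, 166, 189, 179, 412]
[103 102 104 106 107 104 102  99  96 171 200 141  83 183 227 223 220 220
 219 220] [53 55 49 52 58 70 64 58 59 59 58 55 59 58 55 55]
```

>>> servo_tool --moves "0.0045 -0.001 0.025 0 0;0.0045 -0.001 0.055 0 0;0.0045 -0.001 0.085 0 0;0.0045 -0.001 0.11 0 0;0.0045 -0.001 0.125 0 0;0.0045 -0.001 0.133 0 0;0.0045 -0.001 0.138 0 0;0.0045 -0.001 0.141 0 0;0.0045 -0.001 0.141 0 0;0.0045 -0.001 0.141 0 0"

```text
time: 16.28
position: [0.3949, 0.2412, -0.0022]
tool_rot: [0.383, 0.924, 0.001, 0.001]
ft_force: [-1.1, -0.2, -1.8]
grip_width: 0.0083
grip_force: 40.0
```

>>> servo_tool --moves "0 0 0.001 0 0;0 0 0.002 0 0;0 0 0.003 0 0;0 0 0.004 0 0;0 0 0.004 0 0"

```text
time: 16.7
position: [0.3941, 0.2412, -0.0069]
tool_rot: [0.382, 0.924, 0.0, 0.0]
ft_force: [0.4, 0.4, -0.4]
grip_width: 0.0079
grip_force: 40.0
```

>>> servo_tool --moves "0 0 0.001 0 0;0 0 0.001 0 0.03;0 0 0.001 0 0.03;0 0 0.001 0 0.03;0 0 -0.01 0 0.03;0 0 -0.04 0 0.03;0 0 -0.08 0 0.03;0 0 -0.12 0 0.03;0 0 -0.15 0 0.03;0 0 -0.15 0 0.03" --grip_force 10

```text
time: 17.53
position: [0.3983, 0.2427, 0.1485]
tool_rot: [0.382, 0.924, 0.004, 0.005]
ft_force: [0.9, 0.1, -0.4]
grip_width: 0.0302
grip_force: 0.0
```

Run:
```python
from h import *
mw,im=shot("wrist","w10");u=np.array([.9977,-.068]);v=np.array([.068,.9977]);O=np.array([.4953,-.3135])
g=im.min(axis=2)
for n,X in(("strip",(.394,.2412,.034)),("tcp",get_obs()["position"])): print(n,proj(mw,X))
rects(mw,im,.034,200,(100,20000),(150,50,500,240))
p=O+(-.086+.024*np.sin(-1.45))*u+(.058-.024*np.cos(-1.45))*v;print(p);tool((p[0],p[1],.12),86.1)
```

```text
strip [307.90926315 177.72984462]
tcp [310.50447975 219.9074211 ]
[364. 187.] (array([437.1, 272.5]), array([14.2, 31.5]), 44.9)
[267. 144.] (array([346.1, 238.9]), array([18.4, 18.2]), 42.5)
[ 0.38947483 -0.25105071]
shift mm [-343.4 -354.1   24.7] yaw now 135.0 spin 48.92302459778256 pos [0.3966 0.2421 0.1461] t 17.5833 q6 -0.48
```

>>> servo_tool --moves "-0.031 -0.018 0 4 0.03;-0.062 -0.036 0 8 0.03;-0.093 -0.054 0 12 0.03;-0.124 -0.072 0 16 0.03;-0.155 -0.09 0 20 0.03;-0.186 -0.109 0 25 0.03;-0.215 -0.127 0 30 0.03;-0.234 -0.158 0 35 0.03;-0.252 -0.19 0 40 0.03;-0.27 -0.224 0 45 0.03"

```text
time: 18.42
position: [0.4253, -0.1092, 0.1414]
tool_rot: [0.708, 0.706, -0.0, -0.002]
ft_force: [0.0, -0.4, -0.9]
grip_width: 0.0301
grip_force: 0.0
```

Run:
```python
from h import *
tool((.3885,-.2515,.085),86.1)
```

```text
shift mm [-142.6  -36.1   56.3] yaw now 89.8 spin 3.68512737221738 pos [ 0.4253 -0.1092  0.1414] t 18.4167 q6 -0.5
```

>>> servo_tool --moves "-0.036 -0.009 0.014 1 0.03;-0.072 -0.018 0.028 2 0.03;-0.108 -0.027 0.042 3.5 0.03;-0.14 -0.036 0.055 3.7 0.03;-0.14 -0.036 0.055 3.7 0.03;-0.14 -0.036 0.055 3.7 0.03;-0.14 -0.036 0.055 3.7 0.03;-0.14 -0.036 0.055 3.7 0.03"

```text
time: 19.08
position: [0.3904, -0.2464, 0.0877]
tool_rot: [0.729, 0.684, 0.0, -0.001]
ft_force: [0.7, 0.3, 0.3]
grip_width: 0.03
grip_force: 0.0
```

Run:
```python
from h import *
tool((.3885,-.2515,.033),86.1)
```

```text
shift mm [-5.3 -1.5 54.7] yaw now 86.4 spin 0.28794193145409963 pos [ 0.3904 -0.2464  0.0877] t 19.0833 q6 -0.74
```

>>> servo_tool --moves "-0.0045 -0.0015 0.01 0.3 0.03;-0.0045 -0.0015 0.03 0.3 0.03;-0.0045 -0.0015 0.05 0.3 0.03;-0.0045 -0.0015 0.054 0.3 0.03;-0.0045 -0.0015 0.054 0.3 0.03;-0.0045 -0.0015 0.054 0.3 0;-0.0045 -0.0015 0.054 0.3 0;-0.0045 -0.0015 0.054 0.3 0;-0.0045 -0.0015 0.054 0.3 0;-0.0045 -0.0015 0.054 0.3 0"

```text
time: 19.92
position: [0.3884, -0.2525, 0.0347]
tool_rot: [0.731, 0.682, -0.0, -0.0]
ft_force: [-2.4, 0.3, 4.2]
grip_width: 0.0087
grip_force: 10.0
```

Run:
```python
from h import *
u=np.array([.9977,-.068]);v=np.array([.068,.9977]);O=np.array([.4953,-.3135])
o=get_obs();p=o["position"][:2]-O;print(o["grip_width"],o["grip_force"],o["ft_force"],"box",p@u,p@v)
q=O-.086*u+.034*v;tool((q[0],q[1],.033),86.1)
```

```text
0.008679440264429857 10.000740140676498 [-2.4249257   0.25303582  4.22065527] box -0.11080393894149916 0.05359272513038799
shift mm [-19.6  24.8   1.7] yaw now 86.1 spin -0.03871526471125719 pos [ 0.3884 -0.2525  0.0347] t 19.9167 q6 -0.75
```

>>> servo_tool --moves "-0.0043 0.0024 0 0 0;-0.0086 0.0046 0 0 0;-0.0123 0.0076 0 0 0;-0.0154 0.0112 0 0 0;-0.0177 0.0155 0 0 0;-0.0191 0.02 0 0 0;-0.0196 0.0248 0 0 0;-0.0196 0.0248 0 0 0;-0.0196 0.0248 0 0 0;-0.0196 0.0248 0 0 0"

```text
time: 20.75
position: [0.4124, -0.2755, 0.0346]
tool_rot: [0.731, 0.682, -0.001, 0.001]
ft_force: [-3.7, -4.2, 1.7]
grip_width: 0.0088
grip_force: 10.0
```

Run:
```python
from h import *
u=np.array([.9977,-.068]);v=np.array([.068,.9977]);O=np.array([.4953,-.3135])
o=get_obs();p=o["position"][:2]-O;print(o["grip_width"],o["grip_force"],o["ft_force"],"box",p@u,p@v)
q=O+0*u+.034*v;tool((q[0],q[1],.09),86.1)
```

```text
0.00884347046085422 10.003088861703873 [-3.70553151 -4.18062481  1.70679918] box -0.08532459096359361 0.03223374581848002
shift mm [  1.7  85.4 -55.4] yaw now 86.1 spin -0.028827449723721088 pos [ 0.4124 -0.2755  0.0346] t 20.75 q6 -0.74
```

>>> servo_tool --moves "0 0 0 0 0.03;0 0 0 0 0.03;0 0 -0.03 0 0.03;0 0 -0.055 0 0.03;0.001 0.04 -0.055 0 0.03;0.0015 0.082 -0.055 0 0.03;0.0015 0.082 -0.055 0 0.03;0.0015 0.082 -0.03 0 0.03;0.0015 0.082 0 0 0.03;0.0015 0.082 0 0 0.03"

```text
time: 21.58
position: [0.4913, -0.2748, 0.0295]
tool_rot: [0.731, 0.682, -0.0, -0.005]
ft_force: [-1.8, 1.9, 0.3]
grip_width: 0.0298
grip_force: 0.0
```

>>> servo_tool --moves "0 0 0 0 0.03;0 0 0 0 0;0 0 0 0 0;0 0 0 0 0;0 0 0 0 0;0 0 0 0 0"

```text
time: 22.08
position: [0.495, -0.2788, 0.0353]
tool_rot: [0.731, 0.682, 0.0, 0.001]
ft_force: [0.3, 0.2, 2.6]
grip_width: 0.0087
grip_force: 10.0
```

```bash
cat >> h.py <<'E'
def box(t,z=.034):
    u=np.array([.9977,-.068]);v=np.array([.068,.9977]);O=np.array([.4953,-.3135])
    o=get_obs();p=o["position"][:2]-O;print(o["grip_width"],o["grip_force"],o["ft_force"],"box",p@u,p@v)
    q=O+t[0]*u+t[1]*v;tool((q[0],q[1],z),86.1)
E
python3 -c "
from h import *
box((0,.034))"
```

```text
0.00868899400576328 10.00145673751831 [0.31014491 0.16640262 2.60282994] box -0.002640182360229553 0.03465015420388013
shift mm [-0.6  2.6  1.3] yaw now 86.0 spin -0.09901850874609863 pos [ 0.495  -0.2788  0.0353] t 22.0833 q6 -0.64
```

>>> servo_tool --moves "-0.0006 0.0013 0 0 0;-0.0006 0.0026 0 0 0;-0.0006 0.0026 0 0 0;-0.0006 0.0026 0 0 0;-0.0006 0.0026 0 0 0"

```text
time: 22.5
position: [0.4964, -0.2789, 0.0351]
tool_rot: [0.731, 0.682, -0.0, -0.0]
ft_force: [-2.7, 0.8, 7.7]
grip_width: 0.0091
grip_force: 10.0
```

>>> servo_tool --moves "0 0 0 0 0.03;0 0 0 0 0.03;0 0 -0.03 0 0.03;0 0 -0.055 0 0.03;0 0.04 -0.055 0 0.03;0 0.0835 -0.055 0 0.03;0 0.0835 -0.055 0 0.03;0 0.0835 -0.03 0 0.03;0 0.0835 0 0 0.03;0 0.0835 0 0 0.03"

```text
time: 23.33
position: [0.5763, -0.2817, 0.0284]
tool_rot: [0.731, 0.682, -0.001, -0.006]
ft_force: [-0.9, 0.5, -0.4]
grip_width: 0.03
grip_force: 0.0
```

>>> servo_tool --moves "0 0 0 0 0.03;0 0 0 0 0;0 0 0 0 0;0 0 0 0 0;0 0 0 0 0;0 0 0 0 0"

```text
time: 23.83
position: [0.5813, -0.2855, 0.0356]
tool_rot: [0.731, 0.682, 0.0, 0.002]
ft_force: [0.9, -0.9, 2.5]
grip_width: 0.0087
grip_force: 10.0
```

```bash
python3 -c "
from h import *
box((.086,.034))"
```

```text
0.008690913657718855 10.001354813575745 [ 0.92559278 -0.86884893  2.51151681] box 0.0838602129143218 0.033758548741731745
shift mm [0.2 2.1 1.6] yaw now 86.0 spin -0.09861563180722044 pos [ 0.5813 -0.2855  0.0356] t 23.8333 q6 -0.56
```

>>> servo_tool --moves "0.001 -0.005 0 0 0;0.0028 -0.0094 0 0 0;0.0055 -0.0134 0 0 0;0.009 -0.0167 0 0 0;0.013 -0.0193 0 0 0;0.0175 -0.021 0 0 0;0.0222 -0.0218 0 0 0;0.0222 -0.0218 0 0 0;0.0222 -0.0218 0 0 0"

```text
time: 24.58
position: [0.56, -0.2605, 0.0351]
tool_rot: [0.731, 0.682, 0.0, 0.0]
ft_force: [1.0, -3.0, 6.8]
grip_width: 0.0086
grip_force: 10.0
```

```bash
python3 -c "
from h import *
box((.086,.0),.027)"
```

```text
0.008591065199316355 10.00325471162796 [ 0.96451433 -2.96025786  6.78615135] box 0.060956234929546244 0.05725921743496806
shift mm [-57.2  25.1   8.1] yaw now 86.0 spin -0.05731931715492067 pos [ 0.56   -0.2605  0.0351] t 24.5833 q6 -0.55
```

>>> servo_tool --moves "0 0 0 0 0.03;0 0 0 0 0.03;0 0 -0.03 0 0.03;0 0 -0.05 0 0.03;-0.028 0.012 -0.05 0 0.03;-0.0572 0.025 -0.05 0 0.03;-0.0572 0.025 -0.05 0 0.03;-0.0572 0.025 -0.025 0 0.03;-0.0572 0.025 -0.003 0 0.03;-0.0572 0.025 0.007 0 0.03" --grip_force 40

```text
time: 25.42
position: [0.5771, -0.3164, 0.023]
tool_rot: [0.731, 0.682, -0.001, -0.005]
ft_force: [-1.1, -0.4, -0.0]
grip_width: 0.0298
grip_force: 0.0
```

>>> servo_tool --moves "0 0 0 0 0.03;0 0 0 0 0.03;0 0 0 0 0;0 0 0 0 0;0 0 0 0 0;0 0 0 0 0;0 0 0 0 0;0 0 0 0 0"

```text
time: 26.08
position: [0.5813, -0.3201, 0.0281]
tool_rot: [0.731, 0.682, 0.0, 0.001]
ft_force: [-1.2, 0.8, 3.9]
grip_width: 0.0088
grip_force: 40.0
```

>>> servo_tool --moves "0 0 -0.01 0 0;0 0 -0.025 0 0;0 0 -0.045 0 0;0 0 -0.065 0 0;0 0 -0.085 0 0;0 0 -0.105 0 0;0 0 -0.105 0 0;0 0 -0.105 0 0;0 0 -0.105 0 0"

```text
time: 26.83
position: [0.5801, -0.3192, 0.1311]
tool_rot: [0.731, 0.682, -0.0, -0.001]
ft_force: [0.2, -0.5, -0.5]
grip_width: 0.0081
grip_force: 40.0
```

Run:
```python
from h import *
m,it=shot("top","top4")
o=get_obs();print(o["ft_force"],o["grip_width"],o["grip_force"])
k=((it.min(axis=2)>150)*255).astype(np.uint8); k[:,:140]=0;k[:,260:]=0;k[:170]=0;k[290:]=0
for c in cv2.findContours(k,cv2.RETR_EXTERNAL,cv2.CHAIN_APPROX_NONE)[0]:
    if cv2.contourArea(c)>1000:
        P=np.array([ray(m,p[0],.024)[:2]*1000 for p in c],np.float32); print(cv2.contourArea(c),cv2.minAreaRect(P),cv2.boundingRect(c))
tool((.393+.0332+.0339,.307-.0007,.12),135)
cv2.imwrite("pics/t4.png",cv2.resize(it[170:290,140:280],None,fx=5,fy=5,interpolation=cv2.INTER_CUBIC))
```

```text
[ 0.01307119  0.8736324  -1.34304311] 0.008592766836959188 39.99978303909302
3800.0 ((393.23956298828125, 307.5775451660156), (201.03802490234375, 205.80946350097656), 44.92210006713867) (159, 189, 87, 88)
shift mm [ 615.3 -162.9   12. ] yaw now 86.0 spin -48.990677913574245 pos [ 0.5798 -0.3189  0.1304] t 26.8833 q6 -0.6
```

>>> servo_tool --moves "0.037 -0.01 0 -3 0;0.074 -0.02 0 -6 0;0.111 -0.03 0 -10 0;0.148 -0.04 0 -14 0;0.185 -0.049 0 -18 0;0.222 -0.059 0 -22 0;0.259 -0.069 0 -26 0;0.296 -0.079 0 -30 0;0.333 -0.088 0 -34 0;0.37 -0.098 0 -38 0"

```text
time: 27.72
position: [0.5073, 0.0579, 0.1307]
tool_rot: [0.468, 0.884, -0.0, -0.001]
ft_force: [0.1, 0.7, -0.4]
grip_width: 0.0085
grip_force: 40.0
```

Run:
```python
from h import *
o=get_obs();print(o["ft_force"],o["grip_width"],o["grip_force"]);tool((.393+.0332+.0339,.307-.0007,.13),135)
it=cv2.imread("pics/top4.png");g=cv2.cvtColor(it,cv2.COLOR_BGR2GRAY);print(g[190:278:5,160:246:5])
```

```text
[ 0.12611525  0.6844572  -0.44286672] 0.008519837246537546 39.99842405319214
shift mm [232.  100.5   0.9] yaw now 124.2 spin -10.82030937055903 pos [0.5073 0.0579 0.1307] t 27.7167 q6 -0.7
[[121 121 117 124 125 125 122 134 122 114 125 118 124 111  80  88  85  93]
 [120 121 119 129 123 120 118 133  96 226  90 120 133 108 112  81  85  87]
 [120 130 125 128 120 123 113 152 224 225 227 108 127 121 107  83  43  83]
 [128 133 134 125 131 121 180 222 223 226 227 230 101 131 102 114  82  81]
 [127 133 137 131 114 183 222 222 223 225 227 229 230  74 111 107  83  81]
 [126 140 142 110 188 223 221 223 224 226 228 228 230 236  97 118  95  83]
 [134 136  94 189 224 223 225 224 227 227 228 231 219 209 236 112 117  83]
 [139 132 219 225 224 226 227 228 226 229 229 239 161 145 234 236 100  80]
 [140 230 225 224 226 228 230 229 228 229 249 165 150 243 150 230 239 112]
 [209 232 222 225 228 230 227 228 228 227 227 137 233 157 153 207 227 128]
 [140 219 232 226 230 227 227 226 227 226 227 230 167 147 197 214 126 128]
 [131 128 231 235 224 225 225 226 225 225 230 228 226 185 221 127 122 127]
 [128 129 122 233 232 224 228 225 225 229 228 231 231 223 129 121 119 126]
 [127 125 124 131 223 229 223 225 228 227 233 232 226 163 136 135 137 123]
 [124 126 128 134 126 204 228 227 228 233 230 229 165 163 146 138 125  96]
 [130 125 128 144 134 136 211 231 231 230 230 160 158 161 138 130 131  83]
 [128 127 138 138 128 121 121 210 233 211 157 158 132 132 130 132  87 106]
 [126 127 138 131 120 118 111 126 200 140 158 141 134 138 139 128  96 103]]
```

>>> servo_tool --moves "0.036 0.016 0 -3 0;0.072 0.032 0 -6 0;0.108 0.047 0 -9 0;0.144 0.062 0 -11 0;0.18 0.078 0 -11 0;0.21 0.091 0 -11 0;0.23 0.1 0 -11 0;0.23 0.1 0 -11 0;0.23 0.1 0 -11 0;0.23 0.1 0 -11 0"

```text
time: 28.55
position: [0.4623, 0.3019, 0.1309]
tool_rot: [0.382, 0.924, -0.001, -0.001]
ft_force: [-0.0, 0.4, -1.0]
grip_width: 0.0086
grip_force: 40.0
```

Run:
```python
from h import *
m,im=shot("wrist","w11");o=get_obs();print(o["ft_force"],o["grip_width"],o["grip_force"]);tool((.4601,.3063,-.0065),135)
g=im.min(axis=2)
for x,y in((.1,.1025),(-.1,.1025),(.1,-.1025),(-.1,-.1025)):
    X=(.393+.7071*(x-y),.307+.7071*(x+y),.024);print(proj(m,X).round())
for r in(60,100):print(r,g[r,::8])
```

```text
[-0.97730024  0.79035591 -0.43879086] 0.008045798519665767 39.999672174453735
shift mm [  5.2   1.9 137.7] yaw now 135.0 spin -0.03623694240565101 pos [0.4627 0.3015 0.1312] t 28.6 q6 -0.41
[382.  -6.]
[133.  -6.]
[370. 233.]
[163. 232.]
60 [ 43  44  45  47  47  48  48  46  47  47  47  44  45  44  50  53  56 100
 213  79 211 216 221 226 226 226 226 230 231 235 235 235 239 239 242 242
 242 245 246 242 247 243 243 242 242 242 235 218  88  90  95  93  90  81
  76  76  75  77  80  86  77  70  67  69  72  69  75  69  61  43  44  52
  48  47  15  13  15  14  14  11]
100 [ 44  44  44  44  45  45  46  45  46  45  41  46  45  46  49  54  62  65
  68  86  91 132 135 213 138 143 146 206 231 231 231 231 234 237 241 241
 241 243 245 239 244 241 239 238 238 236 190 179  95  99  89  92  85  82
  81  77  74  73  71  71  76  78  76  85  72  73  68  66  69  76  73  61
  56  47  57  50  51  33  14  15]
```

>>> servo_tool --moves "0.004 0.002 0.025 0 0;0.004 0.002 0.055 0 0;0.004 0.002 0.085 0 0;0.004 0.002 0.105 0 0;0.004 0.002 0.12 0 0;0.004 0.002 0.128 0 0;0.004 0.002 0.132 0 0;0.004 0.002 0.134 0 0;0.004 0.002 0.134 0 0;0.004 0.002 0.134 0 0"

```text
time: 29.43
position: [0.4625, 0.307, -0.0011]
tool_rot: [0.383, 0.924, 0.001, 0.001]
ft_force: [-0.0, 0.2, -0.6]
grip_width: 0.0087
grip_force: 40.0
```

>>> servo_tool --moves "0 0 0.001 0 0;0 0 0.002 0 0;0 0 0.003 0 0;0 0 0.004 0 0;0 0 0.0045 0 0;0 0 0.0045 0 0"

```text
time: 29.93
position: [0.4615, 0.307, -0.0065]
tool_rot: [0.383, 0.924, -0.0, -0.0]
ft_force: [0.4, -0.1, -1.4]
grip_width: 0.0085
grip_force: 40.0
```

Lower another mm, release, and retreat towards the box.

>>> servo_tool --moves "0 0 0.0012 0 0;0 0 0.0012 0 0;0 0 0.0012 0 0.03;0 0 0.0012 0 0.03;0 0 0.0012 0 0.03;0 0 -0.02 0 0.03;0 0 -0.05 0 0.03;0 0 -0.09 0 0.03;0 0 -0.13 0 0.03;0 0 -0.15 0 0.03" --grip_force 10

```text
time: 30.77
position: [0.4639, 0.308, 0.1482]
tool_rot: [0.383, 0.924, 0.003, 0.002]
ft_force: [0.4, 0.3, 0.3]
grip_width: 0.03
grip_force: 0.0
```

>>> servo_tool --moves "-0.03 -0.022 0 4 0.03;-0.06 -0.045 0 8 0.03;-0.09 -0.068 0 12 0.03;-0.12 -0.09 0 16 0.03;-0.15 -0.115 0 20 0.03;-0.18 -0.14 0 25 0.03;-0.21 -0.165 0 30 0.03;-0.235 -0.19 0 35 0.03;-0.26 -0.215 0 40 0.03;-0.285 -0.24 0 45 0.03"

```text
time: 31.6
position: [0.4933, -0.066, 0.1437]
tool_rot: [0.709, 0.706, 0.0, 0.0]
ft_force: [0.9, -0.4, -0.2]
grip_width: 0.03
grip_force: 0.0
```

```bash
python3 -c "
from h import *
box((.062,.0565),.09)"
```

```text
0.029955560913463367 0.0 [ 0.90605747 -0.35250813 -0.19090773] box -0.018873114177475486 0.24676988392393295
shift mm [-195.    68.6   53.7] yaw now 89.7 spin 3.646377127422099 pos [ 0.4933 -0.066   0.1437] t 31.6 q6 -0.35
```

>>> servo_tool --moves "-0.036 0.013 0.01 1 0.03;-0.072 0.026 0.02 2 0.03;-0.108 0.039 0.03 3 0.03;-0.144 0.051 0.04 3.6 0.03;-0.175 0.062 0.05 3.6 0.03;-0.192 0.068 0.053 3.6 0.03;-0.192 0.068 0.053 3.6 0.03;-0.192 0.068 0.053 3.6 0.03;-0.192 0.068 0.053 3.6 0.03"

```text
time: 32.35
position: [0.5608, -0.255, 0.0904]
tool_rot: [0.729, 0.685, -0.0, -0.001]
ft_force: [-0.3, 0.8, -0.6]
grip_width: 0.0299
grip_force: 0.0
```

```bash
python3 -c "
from h import *
box((.0615,.0565),.034)"
```

```text
0.029898388522685542 0.0 [-0.2570172   0.81054229 -0.59512402] box 0.06132268881340446 0.06283728326892751
shift mm [-6.4  0.2 56.4] yaw now 86.4 spin 0.3159272119150671 pos [ 0.5608 -0.255   0.0904] t 32.35 q6 -0.55
```

>>> servo_tool --moves "-0.006 0 0.01 0.3 0.03;-0.006 0 0.03 0.3 0.03;-0.006 0 0.05 0.3 0.03;-0.006 0 0.056 0.3 0.03;-0.006 0 0.056 0.3 0.03;-0.006 0 0.056 0.3 0;-0.006 0 0.056 0.3 0;-0.006 0 0.056 0.3 0;-0.006 0 0.056 0.3 0;-0.006 0 0.056 0.3 0"

```text
time: 33.18
position: [0.56, -0.2623, 0.0355]
tool_rot: [0.73, 0.683, -0.001, -0.001]
ft_force: [-4.7, -1.1, 4.6]
grip_width: 0.0087
grip_force: 10.0
```

```bash
python3 -c "
from h import *
box((.086,.034),.034)"
```

```text
0.0086519135252449 9.999948889017105 [-4.73837404 -1.09407854  4.64950003] box 0.061041698615955965 0.05547039054811062
shift mm [-21.5  24.9   1.4] yaw now 86.2 spin 0.05666745452005273 pos [ 0.56   -0.2623  0.0355] t 33.1833 q6 -0.55
```

>>> servo_tool --moves "-0.0045 0.0018 0 0 0;-0.0095 0.004 0 0 0;-0.0138 0.007 0 0 0;-0.017 0.0108 0 0 0;-0.0195 0.015 0 0 0;-0.021 0.02 0 0 0;-0.0215 0.0255 0 0 0;-0.0215 0.0255 0 0 0;-0.0215 0.0255 0 0 0;-0.0215 0.0255 0 0 0"

```text
time: 34.02
position: [0.5854, -0.2875, 0.0354]
tool_rot: [0.731, 0.683, -0.001, 0.002]
ft_force: [-3.8, -4.0, 3.2]
grip_width: 0.0087
grip_force: 10.0
```

```bash
python3 -c "
from h import *
box((.086,.034),.034)"
```

```text
0.008720341273382677 10.004180520772934 [-3.78026301 -4.03466408  3.2030594 ] box 0.08812181181052627 0.03205232040279674
shift mm [ 2.  -2.1  1.4] yaw now 86.1 spin 0.036201342634214484 pos [ 0.5854 -0.2875  0.0354] t 34.0167 q6 -0.56
```

>>> servo_tool --moves "0 -0.001 0 0 0;0 -0.002 0 0 0;0 -0.002 0 0 0;0 -0.002 0 0 0.03;0 -0.002 0 0 0.03;0 -0.002 0 0 0.03;0 -0.002 -0.03 0 0.03;0 -0.002 -0.06 0 0.03;0 -0.03 -0.09 0 0.03;0 -0.05 -0.12 0 0.03"

```text
time: 34.85
position: [0.5342, -0.2803, 0.1547]
tool_rot: [0.73, 0.683, 0.0, -0.002]
ft_force: [-0.0, -0.3, 0.6]
grip_width: 0.0296
grip_force: 0.0
```

>>> servo_tool --moves "-0.01 -0.015 -0.03 0 0.03;-0.015 -0.03 -0.06 0 0.03;-0.015 -0.036 -0.06 0 0.03;-0.015 -0.036 -0.06 0 0.03;-0.015 -0.036 -0.06 0 0.03;-0.015 -0.036 -0.06 0 0.03"

```text
time: 35.35
position: [0.4981, -0.2932, 0.2129]
tool_rot: [0.731, 0.683, 0.0, -0.002]
ft_force: [-0.3, 0.5, -0.2]
grip_width: 0.0296
grip_force: 0.0
```

Run:
```python
from h import *
m,im=shot("wrist","w12");np.savez("w12m",**m);mt,it=shot("top","top5");print(get_obs()["position"])
for x in(-.086,0,.086): 
  O=np.array([.4953,-.3135])+x*np.array([.9977,-.068]);v=np.array([.068,.9977]); print(proj(m,[*(O+.058*v),.056]),proj(m,[*(O+.034*v),.08]))
a=cv2.resize(im[80:200,170:460],None,fx=2.7,fy=2.7,interpolation=cv2.INTER_CUBIC);b=cv2.resize(it[160:285,140:325],None,fx=2.1,fy=2.1)
b=cv2.copyMakeBorder(b,0,0,0,a.shape[1]-b.shape[1],0);print(a.shape,b.shape);cv2.imwrite("pics/f.png",np.vstack([a,b]))
```

```text
[ 0.49826289 -0.29345438  0.21273577]
[229.52994639 136.5069944 ] [225.30002421 163.52282192]
[312.4564962  136.62210833] [312.2994077  163.65364656]
[395.44190383 136.73730398] [399.36357475 163.78456862]
(324, 783, 3) (262, 783, 3)
```

View pics/f.png

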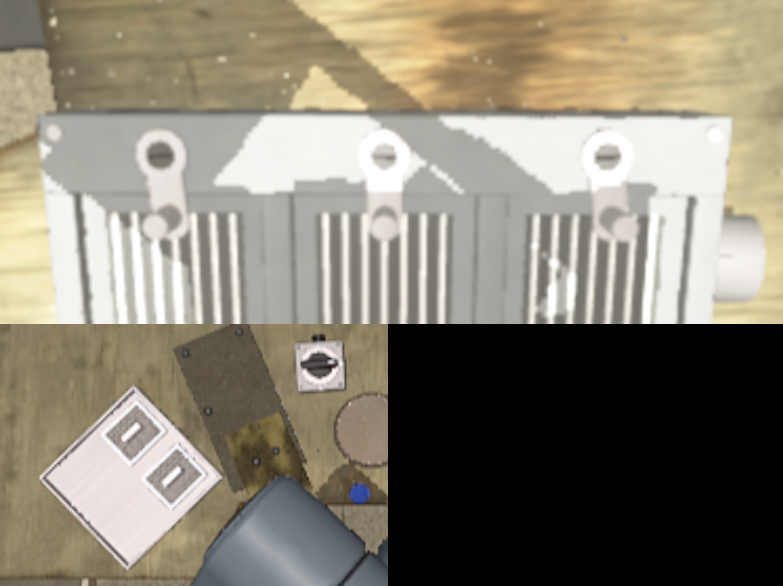

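The final view shows all three bays empty and the tabs straight across to within about 3°. Both panels lie flat side by side in the tray, the isolator is off, and the arm is clear of everything. Handing in.

```bash
python3 -c "
from rig import job
print(job.hand_in())"
```

```text
the job is handed in; nothing more can be done
None
```

The job is handed in, with no verdict returned: the isolator is off, both panels (the middle bay was empty from the start) lie flat side by side in the wash tray, and all three tabs are back across their empty bays to within about 3°.

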